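Hook the dowel tray out to its sprung stop

ROBOT

A 6-joint arm with a two-finger parallel gripper is mounted at the origin on the work surface. World frame = base frame: x ahead of the robot, y to its left, z up, the work surface at z = 0. Lengths are in mm, angles in degrees, forces in N, time in s.
With the tool pointing down it reaches from about 350 to 850 mm from the base axis. Payload 8.1 kg.
Tool frame: the origin (TCP) lies midway between the tips of the shut fingers; the grasp point (between the pads) lies 19 mm behind it; z points along the fingers, y is the line along which they close (so a half turn about z gives the same grasp; the last joint's range is limited). The gripper opens to 85 mm and grips with 20 to 120 N. Pads are 22 mm wide; open, the fingers measure 114 mm over their backs; the gripper's body (76 mm by 85 mm) begins 54 mm behind the grasp point. The pads swing forward as they close: fully open they stand 13 mm farther back than shut.
Start: joints at [-80.81, 7.471, 85.268, -0, 87.261, -4.893], TCP at [146.02, -581.965, 231.292] pointing down, gripper open.
Joint ranges: [-169.43, 169.43], [-51.17, 129.36], [1.28, 143.12], [-76.62, 256.62], [0, 156.53], [-152.29, 152.29]. Speed limits (degrees/s): [136.94, 136.94, 159.86, 180, 180, 180].

INTERFACE

Orientations are given as [roll, pitch, yaw] about the fixed x, y, z axes, in that order (R = Rz(yaw) Ry(pitch) Rx(roll)).
In Python, from bench import r gives the robot as it stands. The module is installed in compiled form; this text tells all that it offers.
- The arm moves only by the tool jog_arm, never from a script. Its argument "rows" is a list of rows, each a list of 2 entries, a list of its own where there are three numbers: the shift along the tool's x, y, z in mm, then the turn, a rotation vector about the tool's x, y, z in rad. A call has 1 to 10 rows; each row is the pose to reach, as a shift and turn from the pose commanded when the call began, along the tool's axes at that moment; what a row does not reach only later rows make up. A row lasts 1/10 s, in which the tool goes at most 50 mm and 8.59 degrees, less where a joint would pass 70% of its speed; a pose out of reach is approached as far as the arm can. A call with a gripper value outside its range is refused whole. "grip" is the finger opening in mm, from 0 to 85.4, set as the call begins (left out, the last holds). The fingers move at their own pace and stop on an object; "force" is the grip in N (left out, the last holds). Time passes only in rows, so rows that repeat a pose let the fingers close. It gives the time, the measured TCP pose, the force, the opening and the grip force at its end, in the units of the state.
- r.sense(): the state, without advancing time (a new reading comes with each control period).
- r.snapshot(name): name is "side" or "top" or "wrist"; returns (picture, depth): 480x640x3 uint8, blue, green, red; 480x640 float32, mm along the optical axis (not along the pixel's ray), 0 where there is no reading.
- r.camera_params(name): a dict with "fx", "fy", "cx", "cy" (pixels), "dist_coeffs" ([k1, k2, p1, p2, k3] as OpenCV has them; the pictures are not rectified), "pose" (4x4, takes a point from camera to world coordinates); the wrist camera has in their place "tool_from_camera" (4x4, takes a point from camera to tool coordinates, whose origin is the TCP and whose axes are the flange's). Camera axes: x right, y down, z forward; pixel columns grow to the right and rows downward; lengths in mm; the calibration is good to about 2 mm. A picture is of the moment at which its call begins: read the wrist's pose just before it. camera_params takes no time and is no camera call.
- r.hand_in(): hands the job in; it is judged then, once.
The state is a dict: "time": time; "joint_pos": joint angles; "qd": joint speeds; "joint_efforts": joint torques, N m; "tool_pos": TCP position; "tcp_rot": TCP orientation; "ft_force": force on the tool from outside, world axes, zero at the start; "wrist_torque": the same for the moment, N m; "finger_gap": finger opening in mm; "grip_force": force on a finger pad.
Only numpy, scipy, OpenCV 4.12 (cv2) and the standard library are available. Lean on these libraries where they do the work, as an engineer would, in place of code of your own. Each camera call takes 0.05 s, during which the arm holds its last target. There are 200 camera calls.

TASK

Take the hook tool from its rest, put its downturned tip in the pull eye of the wooden tray, and with the hook draw the tray out along its bay until it sits against the sprung stop bar, pressing the bar with about 10 N for a moment and never with more than 20 N. Then unhook, leave the tray at the stop, and lay the hook back in its rest the way it lay. Keep the hand off the tray, never pull the tray with more than 25 N, keep the jar in the tray standing, and leave the other things on the bench alone.

Things in the scene. Friction and masses are not known exactly. Their poses are not given: they have to be found in the camera images.
- hook: hook tool: dark wooden handle 110 long (along its x), 22 wide (y), 24 high (z), then a steel rod of 7 diameter that runs on along +x in line with the handle to x = 135 and there bends straight down (-z), ending 42 below the handle's axis. Origin: middle of the handle; x towards the hooked end, z up. 0.16 kg, balanced near the origin. At the start it lies level in the rest
- hook_tip (a point): lowest point of the hook's downturned tip (135 along x and 42 below the handle's middle)
- rest: fixed wooden rest of the hook tool. Two saddles, 12 thick, at x = -43 and +43, their tops 50 above the bench; each has two lips 12 high with a gap of 34 between them, so that the handle lies between the lips. Origin on the bench below the handle's middle; x as the hook's x. A hook lying in it has its origin 62 above the bench, its x along the rest's x. Base plate 130 by 70 by 12
- dock: fixed plywood bay, 350 long, open to the front (its -x): floor 6 thick, side cheeks 40 high and 116 apart inside, from x = -150 to 200; back wall at x = 200; a shelf 120 above the bench over x = 75 to 210, with boards on it up to 175. Origin on the bench, on the bay's centre line; the tray is drawn out along -x
- tray: loose open plywood tray 150 long (x), 110 wide, 45 high, walls 5, 0.3 to 0.6 kg, standing on the bay's floor between the cheeks; drags with some 1 to 6 N. Origin: centre of its underside; its front wall (face at x = -75) carries the pull eye. x as the bay's x
- eye (a point): centre of the pull eye: a level steel ring, hole 20 across, wire 6 thick, 34 above the tray's underside, 21 ahead of the tray's front face, on the centre line
- tray_front (a point): point on the tray's front face (x = -75), 8 above its underside, on the centre line; it meets the stop bar
- stop_bar: aluminium bar across the bay, 100 wide, 12 thick, its top 15 above the bay's floor (21 above the bench), faced with rubber, sprung: 5 N per mm, up to 9 mm of travel towards -x. Origin: middle of the face that the tray meets, on the bay's floor; x as the bay's x. The stop's place along the bay differs from time to time; the eye passes above it, and so does the hook if its tip reaches no more than 15 below the eye's centre
- jar: small amber jar, 40 across, 55 high, standing in the front compartment of the tray; origin: centre of its underside
- mallet: hammer lying on the bench, to be left alone
- screwdriver: screwdriver lying on the bench, to be left alone
- glue: glue bottle, 60 across, 150 high, to be left alone
- offcut: wooden offcut 50 by 120 by 22, to be left alone
- batten: wooden batten 30 by 220 by 20, to be left alone
- cup: white cup, 72 across, 80 high, to be left alone
Not all that is in view belongs to the job. Leave any turquoise look-alike of the tray alone. Of the things that look like the hook, the smaller one is meant.

How it is judged:
By the outcome, as a careful person would: the job done as asked, in the order asked, and still so for the second after the job is handed in, with the robot touching nothing.
It also fails if it takes over 72 s, if anything falls off the work surface, if the arm or the gripper's body presses on something with over 40 N, if the wrist force passes 120 N, or if a joint passes its speed limit or range.

## Working session

There is one attempt and no reset: what is moved stays moved. The work goes in short steps, Python scripts to look and compute and a tool call to move; the robot and the scene stay as the last step left them, time stands still between calls to the robot, and variables do not carry over. Pictures are saved under pics/ and viewed, at most 13 in all, crops included, and the job is handed in when it is done.

Besides the shell and the picture viewer there is one more tool, called after "Call:" as a command line: name --argument value ..., lists and objects as JSON in quotes. jog_arm: Moves the arm, as the interface text tells. Its arguments: {"type":"object","properties":{"rows":{"type":"array"},"grip":{"type":"number"},"force":{"type":"number"}},"required":["rows"]}

```bash
mkdir -p pics
cat > h.py <<'E'
import numpy as np, cv2, pickle
from bench import r
from scipy.spatial.transform import Rotation as R
def snap(n):
    s=r.sense(); im,d=r.snapshot(n); c=r.camera_params(n)
    if n=="wrist":
        T=np.eye(4);T[:3,:3]=R.from_euler('xyz',s['tcp_rot'],degrees=True).as_matrix();T[:3,3]=s['tool_pos']
        P=T@np.array(c['tool_from_camera'])
    else: P=np.array(c['pose'])
    K=np.array([[c['fx'],0,c['cx']],[0,c['fy'],c['cy']],[0,0,1]])
    o=dict(im=im,d=d,P=P,K=K,D=np.array(c['dist_coeffs'],float)); pickle.dump(o,open(f'{n}.pkl','wb')); return o
def load(n): return pickle.load(open(f'{n}.pkl','rb'))
def world(o,uv,z=None):
    """pixels -> world by depth, or by plane height z"""
    uv=np.array(uv,float).reshape(-1,2); n=cv2.undistortPoints(uv[:,None],o['K'],o['D'])[:,0]
    ray=np.c_[n,np.ones(len(n))]
    if z is None:
        d=o['d'][uv[:,1].astype(int),uv[:,0].astype(int)]
    else:
        w=ray@o['P'][:3,:3].T; d=(z-o['P'][2,3])/w[:,2]
    return (ray*d[:,None])@o['P'][:3,:3].T+o['P'][:3,3]
def cloud(o):
    v,u=np.nonzero(o['d']>0); uv=np.c_[u,v]; return uv,world(o,uv)
def project(o,p):
    Q=np.linalg.inv(o['P']); return cv2.projectPoints(np.array(p,float).reshape(-1,3),cv2.Rodrigues(Q[:3,:3])[0],Q[:3,3],o['K'],o['D'])[0][:,0]
E
python3 -c "
from h import *
for n in ['top','side']:
    o=snap(n); cv2.imwrite(f'pics/{n}1.png',o['im']); print(n,o['P'].round(2),o['K'][0,0])
print(r.sense())"
```

```text
top [[-3.00000e-02 -1.00000e+00  6.00000e-02  4.49240e+02]
 [-1.00000e+00  3.00000e-02 -1.00000e-02 -6.50600e+01]
 [ 1.00000e-02 -6.00000e-02 -1.00000e+00  1.45277e+03]
 [ 0.00000e+00  0.00000e+00  0.00000e+00  1.00000e+00]] 593.2984891982397
side [[ 8.00000e-01  4.00000e-01 -4.60000e-01  1.20953e+03]
 [ 6.10000e-01 -5.10000e-01  6.10000e-01 -9.34990e+02]
 [ 1.00000e-02 -7.70000e-01 -6.40000e-01  1.01384e+03]
 [ 0.00000e+00  0.00000e+00  0.00000e+00  1.00000e+00]] 558.9134767671404
{'time': 0.1, 'joint_pos': array([-8.08111540e+01,  7.51128434e+00,  8.53228340e+01,  1.53802501e-03,
        8.72620999e+01, -4.89283139e+00]), 'qd': array([ 0.0171621 , -0.07834247, -0.12597719,  0.00583433,  0.03308877,
       -0.06046371]), 'joint_efforts': array([-4.50810567e-04, -5.70951104e+01, -5.01946378e+01, -3.23681925e-04,
        8.03428120e-03, -1.33972850e-05]), 'tool_pos': array([ 145.93711076, -581.47125988,  230.34606022]), 'tcp_rot': array([-1.79904263e+02, -9.73721722e-03,  1.40815945e+01]), 'ft_force': array([-0.33321523, -0.74181439, -1.01127655]), 'wrist_torque': array([0.00506274, 0.04001709, 0.04394929]), 'grip_force': 0.0, 'finger_gap': 85.69565248256447}
```

View pics/top1.png

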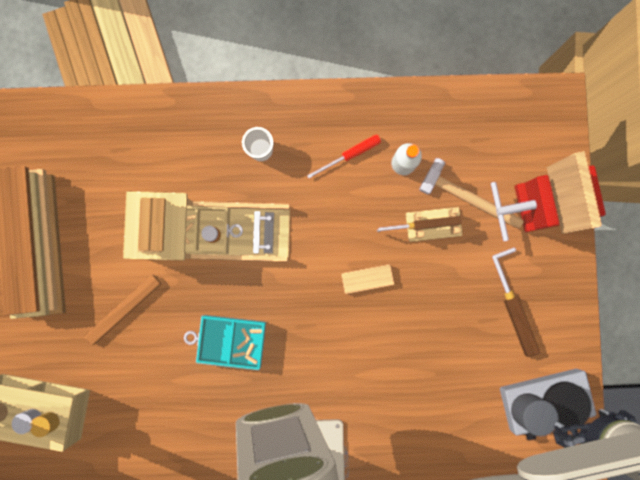

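View pics/side1.png

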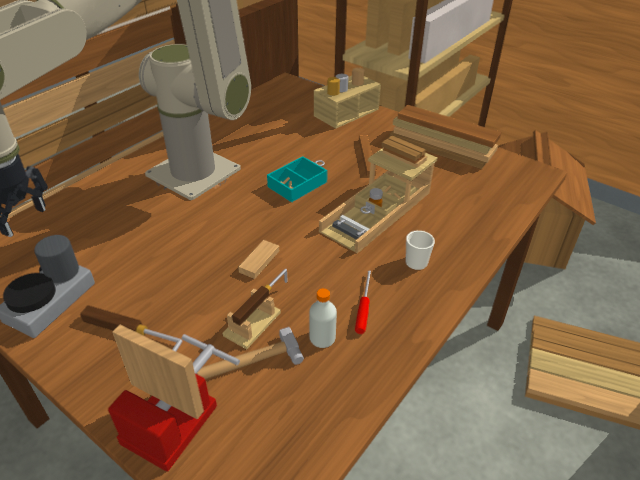

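Top view: the hook in the rest is at (435,225), with its rod towards (380,229). A bigger look-alike lies on the bench at (515,310), so the one in the rest is meant. The wooden tray is in the bay at (125–290, 190–260): jar (209,233), eye (235,230), stop bar assembly (262,232). The turquoise tray at (230,343) is the decoy. One enlarged crop to confirm.

```bash
python3 -c "
from h import *
o=load('top')
a=cv2.resize(o['im'][180:275,115:305],(780,390),interpolation=cv2.INTER_CUBIC)
b=cv2.resize(o['im'][195:255,370:475],(368,210),interpolation=cv2.INTER_CUBIC)
c=cv2.resize(o['im'][240:360,480:550],(122,210),interpolation=cv2.INTER_CUBIC)
im=np.zeros((600,780,3),np.uint8); im[:390]=a; im[390:,:368]=b; im[390:,400:522]=c
cv2.imwrite('pics/crop1.png',im)
uv,p=cloud(o)
def box(u0,u1,v0,v1,z0,z1):
    m=(uv[:,0]>=u0)&(uv[:,0]<u1)&(uv[:,1]>=v0)&(uv[:,1]<v1)&(p[:,2]>z0)&(p[:,2]<z1); return p[m],uv[m]
h,_=box(375,475,195,255,64,90); print('handle',len(h),h.mean(0),h.min(0),h.max(0))
q,_=box(370,475,195,255,5,20); print('base',len(q),cv2.minAreaRect(q[:,:2].astype(np.float32)))
dk,_=box(115,305,180,275,35,60); print('dock rect',cv2.minAreaRect(dk[:,:2].astype(np.float32)))
bd,_=box(115,200,180,275,110,130); print('shelf',cv2.minAreaRect(bd[:,:2].astype(np.float32)))
print('line z heights along v=232', [(u,world(o,[u,232])[0].round(0).tolist()) for u in range(186,296,4)])
print('handle line', [(u,world(o,[u,v])[0].round(0).tolist()) for u,v in [(382,229),(390,228),(400,227),(408,227),(420,226),(435,225),(450,223),(460,222)]])
"
```

```text
handle 534 [ 568.88366026 -329.51915525   71.94312776] [ 541.92059172 -398.92084608   64.06391677] [ 603.50289262 -206.40506708   80.6821519 ]
base 974 ((571.8012084960938, -318.53192138671875), (255.65768432617188, 145.2341766357422), 88.37931823730469)
dock rect ((565.6521606445312, 130.30227661132812), (242.6619873046875, 136.1416473388672), 86.85971069335938)
shelf ((575.8267822265625, 301.92877197265625), (138.48733520507812, 150.71844482421875), 87.03981018066406)
line z heights along v=232 [(186, [569.0, 258.0, 13.0]), (190, [569.0, 249.0, 10.0]), (194, [568.0, 239.0, 8.0]), (198, [567.0, 226.0, 26.0]), (202, [564.0, 209.0, 62.0]), (206, [563.0, 199.0, 66.0]), (210, [563.0, 191.0, 62.0]), (214, [563.0, 181.0, 64.0]), (218, [564.0, 176.0, 39.0]), (222, [566.0, 171.0, 10.0]), (226, [563.0, 155.0, 48.0]), (230, [563.0, 146.0, 44.0]), (234, [566.0, 143.0, 3.0]), (238, [566.0, 132.0, 7.0]), (242, [563.0, 118.0, 40.0]), (246, [565.0, 113.0, 4.0]), (250, [565.0, 103.0, 7.0]), (254, [563.0, 92.0, 22.0]), (258, [564.0, 83.0, 15.0]), (262, [564.0, 74.0, 8.0]), (266, [563.0, 63.0, 18.0]), (270, [563.0, 53.0, 17.0]), (274, [564.0, 45.0, 2.0]), (278, [563.0, 35.0, 5.0]), (282, [563.0, 25.0, 4.0]), (286, [562.0, 15.0, 7.0]), (290, [562.0, 6.0, 1.0]), (294, [562.0, -4.0, 6.0])]
handle line [(382, [558.0, -213.0, 67.0]), (390, [560.0, -232.0, 67.0]), (400, [562.0, -256.0, 66.0]), (408, [562.0, -276.0, 59.0]), (420, [562.0, -301.0, 76.0]), (435, [564.0, -337.0, 73.0]), (450, [567.0, -372.0, 75.0]), (460, [569.0, -396.0, 74.0])]
```

View pics/crop1.png

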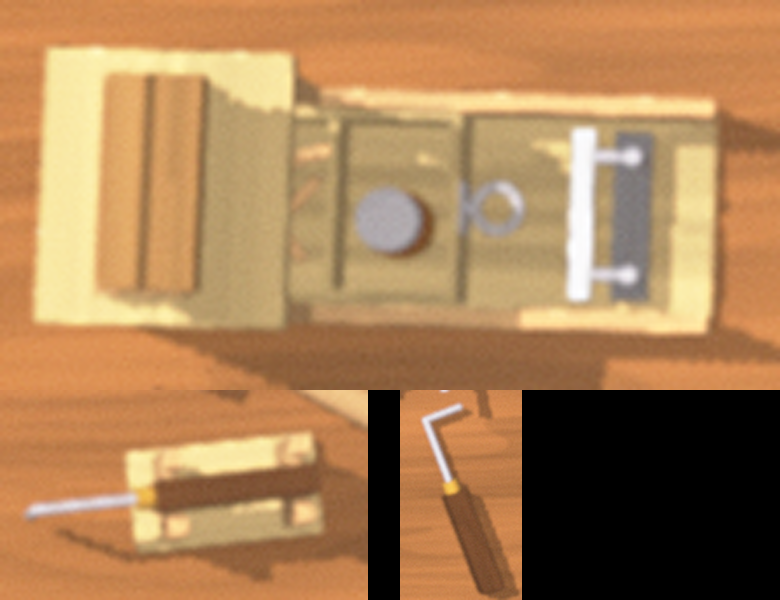

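The crop confirms the smaller hook, in the rest: its tip is at pixel (377.7,230.1) and its handle ends near (460.9,220.7). The eye is centred at (236,230.7), and the white stop-bar face edge is at about u≈253.8.

```bash
python3 -c "
from h import *
o=load('top')
f=lambda x,y:(115+x/4.105,180+y/4.105)
g=lambda x,y:(370+x/3.5,195+(y-390)/3.5)
print('eye',world(o,f(497,208),43))
print('stop face top',world(o,[f(570,128),f(568,300)],21))
print('tray front top',world(o,[f(467,120),f(462,298)],51))
print('shelf corners',world(o,[f(294,54),f(286,326),f(46,48),f(34,321)],120))
print('cheek front corners',world(o,[f(716,100),f(709,330)],43))
print('handle',world(o,[g(155,495),g(318,480)],74)); print('tip',world(o,g(27,513),65))
print('base',world(o,[g(126,451),g(312,432),g(323,533),g(137,552)],12))
print('jar top',world(o,f(389,218),61+5))
"
```

```text
eye [[565.99837061 131.88542381  43.        ]]
stop face top [[613.98874224  90.94995659  21.        ]
 [512.40468504  94.28747193  21.        ]]
tray front top [[616.8536542  147.12759905  51.        ]
 [513.94067983 151.93362042  51.        ]]
shelf corners [[647.83718842 231.33796901 120.        ]
 [498.11630961 237.86777574 120.        ]
 [655.09660409 368.25901609 120.        ]
 [504.69163607 376.07393257 120.        ]]
cheek front corners [[625.46432549   3.29738795  43.        ]
 [491.78041491  10.67446952  43.        ]]
handle [[ 565.13339509 -288.42898676   74.        ]
 [ 572.18894047 -398.04618778   74.        ]]
tip [[ 556.15346153 -203.41175506   65.        ]]
base [[ 601.71438953 -279.34905243   12.        ]
 [ 611.52525727 -410.24255641   12.        ]
 [ 540.52821281 -414.95004132   12.        ]
 [ 530.89320124 -284.42317376   12.        ]]
jar top [[560.09831316 190.4190635   66.        ]]
```

Call:
jog_arm --rows '[[[30,-8,1],[0,0,-0.1]],[[75,-20,2],[0,0,-0.24]],[[122,-33,3],[0,0,-0.38]],[[169,-46,4],[0,0,-0.52]],[[216,-59,5],[0,0,-0.66]],[[263,-72,6],[0,0,-0.8]],[[310,-85,7],[0,0,-0.94]],[[357,-98,8],[0,0,-1.08]],[[404,-111,9],[0,0,-1.22]],[[445,-122,10],[0,0,-1.35]]]'

```text
time: 1.1
tool_pos: [549.7, -353.4, 220.7]
tcp_rot: [-180.0, -0.0, 91.8]
ft_force: [-0.0, -0.1, -0.3]
finger_gap: 85.2
grip_force: 0.0
```

Call:
jog_arm --rows '[[[4,-10,0],[0,0,-0.03]],[[8,-23,0],[0,0,-0.053]],[[8,-23,0],[0,0,-0.053]],[[8,-23,0],[0,0,-0.053]]]'

```text
time: 1.5
tool_pos: [524.7, -347.9, 221.1]
tcp_rot: [-180.0, -0.0, 94.4]
ft_force: [0.0, -0.1, 0.7]
finger_gap: 85.2
grip_force: 0.0
```

```bash
python3 -c "
from h import *
o=snap('wrist'); cv2.imwrite('pics/w1.png',o['im']); s=r.sense(); print(s['tool_pos'],s['tcp_rot'],s['joint_pos'],s['time'],s['ft_force'])
print(project(o,[[568.7,-344,74],[557,-209,62]]))"
```

```text
[ 524.82628255 -348.14802664  221.23673849] [ 1.79990297e+02 -3.28613547e-04  9.44070306e+01] [-3.82256421e+01  1.22985956e+01  8.09324113e+01  6.82473210e-03
  8.67620768e+01 -4.26330577e+01] 1.55 [ 0.18445285 -0.66063834 -0.06606037]
[[392.63040795 223.42367568]
 [394.97154335  15.21470298]]
```

View pics/w1.png

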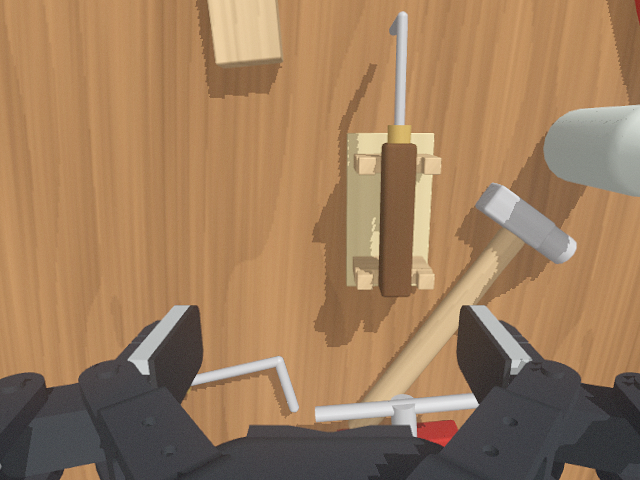

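Wrist view: the handle runs from (399.5,143) to (396.5,296), with the ferrule at (399,125–143) and the rod bend at (402,15). The saddles are at rows 164 and 273.

```bash
python3 -c "
from h import *
o=load('wrist')
w=world(o,[(399.5,143),(396.5,296),(399,125)],74); print(w); print('bend',world(o,[(402.5,15)],65))
print('lips',world(o,[(365,164),(431,164),(364,279),(426,279)],62))
uv,p=cloud(o); m=(abs(uv[:,0]-398)<60)&(uv[:,1]>120)&(uv[:,1]<300)&(p[:,2]>70); q=p[m]; print(q.mean(0),cv2.minAreaRect(q[:,:2].astype(np.float32)),np.median(q[:,2]))
d=w[0]-w[1]; print(np.degrees(np.arctan2(d[1],d[0])),np.linalg.norm(d))
"
```

```text
[[ 567.10999385 -289.49486026   74.        ]
 [ 577.71299978 -397.31243869   74.        ]
 [ 565.45923806 -278.02173289   74.        ]]
bend [[ 561.4429228  -209.19924033   65.        ]]
lips [[ 546.71677485 -305.89525974   62.        ]
 [ 592.68212226 -302.21772723   62.        ]
 [ 554.25209183 -390.33133598   62.        ]
 [ 600.54557323 -386.83227553   62.        ]]
[ 572.17374388 -340.40796922   73.80817558] ((572.491943359375, -337.88336181640625), (22.41803550720215, 120.52538299560547), 4.787650108337402) 73.95083819245968
95.61652700619207 108.33768482079667
```

Call:
jog_arm --rows '[[[1,20,10],[0,0,-0.01]],[[1,47.8,30],[0,0,-0.01]],[[1,47.8,65],[0,0,-0.01]],[[1,47.8,100],[0,0,-0.01]],[[1,47.8,130],[0,0,-0.01]],[[1,47.8,150],[0,0,-0.01]],[[1,47.8,165],[0,0,-0.01]],[[1,47.8,174],[0,0,-0.01]],[[1,47.8,178],[0,0,-0.01]],[[1,47.8,178],[0,0,-0.01]]]'

```text
time: 2.55
tool_pos: [572.6, -343.5, 43.6]
tcp_rot: [180.0, 0.0, 95.0]
ft_force: [0.1, 0.1, -0.7]
finger_gap: 85.3
grip_force: 0.0
```

Call:
jog_arm --rows '[[[0,0,0],[0,0,0]],[[0,0,0],[0,0,0]],[[0,0,0],[0,0,0]],[[0,0,0],[0,0,0]],[[0,0,0],[0,0,0]],[[0,0,0],[0,0,0]],[[0,0,0],[0,0,0]],[[0,0,0],[0,0,0]]]' --grip 15 --force 100

```text
time: 3.35
tool_pos: [572.8, -343.5, 44.0]
tcp_rot: [180.0, 0.0, 95.0]
ft_force: [-0.4, 0.1, 6.3]
finger_gap: 20.7
grip_force: 98.6
```

Call:
jog_arm --rows '[[[0,0,-4],[0,0,0]],[[0,0,-12],[0,0,0]],[[0,0,-25],[0,0,0]],[[0,0,-45],[0,0,0]],[[0,0,-65],[0,0,0]],[[0,0,-80],[0,0,0]],[[0,0,-88],[0,0,0]],[[0,0,-90],[0,0,0]],[[0,0,-90],[0,0,0]]]'

```text
time: 4.25
tool_pos: [572.2, -343.1, 133.1]
tcp_rot: [-180.0, -0.0, 95.0]
ft_force: [0.2, -0.7, -1.5]
finger_gap: 20.5
grip_force: 97.8
```

```bash
python3 -c "
from h import *
o=snap('wrist'); s=r.sense(); print(s['tool_pos'],s['tcp_rot'],s['ft_force'],s['finger_gap'],s['wrist_torque'])
cv2.imwrite('pics/w2.png',o['im'])
T=np.linalg.inv(np.array(r.camera_params('wrist')['tool_from_camera']))
# expected tip/bend in tool coords: x 135, z: handle axis 19 behind TCP
pts=np.array([[135,0,-18+42,1],[135,0,-18,1],[55,0,-18,1]])@T.T
print(cv2.projectPoints(pts[:,:3].copy(),np.zeros(3),np.zeros(3),o['K'],o['D'])[0][:,0])
"
```

```text
[ 571.89788908 -342.86614628  132.35232377] [-1.79938566e+02 -5.22957704e-02  9.50449573e+01] [-0.0473824   1.14634903 -1.81713598] 20.47875874922053 [-0.00960185  0.05107849 -0.00256146]
[[ 328.06169185  -80.52623143]
 [ 327.53286637 -156.55664341]
 [ 327.83880384  162.35070567]]
```

View pics/w2.png

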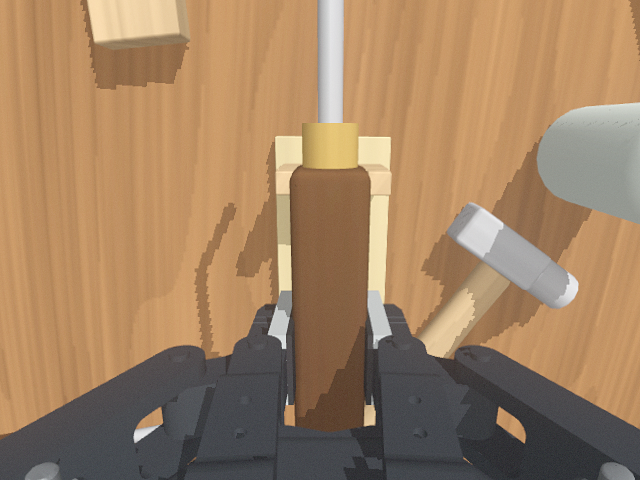

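Call:
jog_arm --rows '[[[10,2,-15],[0,0,0]],[[35,6,-35],[0,0,0]],[[72,12,-55],[0,0,0]],[[112,20,-70],[0,0,0]],[[154,28,-81],[0,0,0]],[[196,36,-81],[0,0,0]],[[238,44,-81],[0,0,0]],[[280,52,-81],[0,0,0]],[[320,60,-81],[0,0,0]],[[350,68,-81],[0,0,0]]]'

```text
time: 5.3
tool_pos: [608.7, 14.8, 214.8]
tcp_rot: [-180.0, -0.0, 95.1]
ft_force: [0.3, 0.6, -2.4]
finger_gap: 20.7
grip_force: 97.9
```

Call:
jog_arm --rows '[[[25,4,0],[0,0,0.03]],[[42,7,0],[0,0,0.07]],[[53,10,0],[0,0,0.11]],[[58,10,0],[0,0,0.14]],[[58,10,0],[0,0,0.14]],[[58,10,0],[0,0,0.14]]]'

```text
time: 5.9
tool_pos: [613.9, 70.4, 214.5]
tcp_rot: [-180.0, 0.0, 87.1]
ft_force: [-0.4, -0.2, -1.9]
finger_gap: 20.1
grip_force: 97.8
```

```bash
python3 -c "
from h import *
o=snap('wrist'); s=r.sense(); print(s['tool_pos'],s['tcp_rot'],s['ft_force'],s['finger_gap'],s['time'])
cv2.imwrite('pics/w3.png',o['im'])
print(project(o,[[567,132,40]]))
"
```

```text
[613.97590629  70.04880074 214.43970163] [-1.79990026e+02  6.40069376e-03  8.70728512e+01] [-0.35648861 -0.22979378 -1.18918987] 20.540483461661836 5.95
[[259.55968003 135.87525823]]
```

View pics/w3.png

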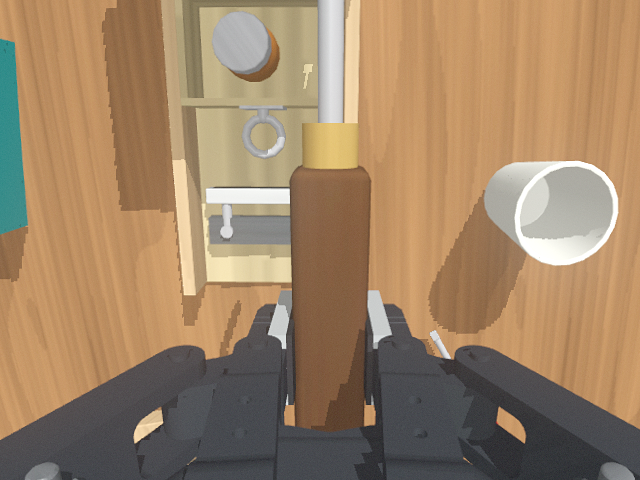

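Wrist view: the ring is centred at (264,136), the tray front's top edge at row ~103, the stop bar's tray-side edge at row 188 (cols 207–290), and the jar at (243,42).

```bash
python3 -c "
from h import *
o=load('wrist')
print('eye',world(o,[(264,136)],41)); print('stop',world(o,[(208,188),(289,188.5)],21)); print('front',world(o,[(190,103),(310,104)],51))
uv,p=cloud(o); 
m=(uv[:,0]>240)&(uv[:,0]<290)&(uv[:,1]>112)&(uv[:,1]<162)&(p[:,2]>30)&(p[:,2]<60); q=p[m];print('ring',len(q),np.median(q,0),q.min(0),q.max(0), cv2.minEnclosingCircle(q[:,:2].astype(np.float32)))
print('cheeks',world(o,[(178,290),(163,60)],43))
"
```

```text
eye [[570.34855673 131.74650282  41.        ]]
stop [[519.59280087  94.13814438  21.        ]
 [583.51044926  90.33409725  21.        ]]
front [[522.75802189 156.88502882  51.        ]
 [605.1526003  151.5136758   51.        ]]
ring 981 [570.05488725 132.34373877  42.70796138] [553.9073409  115.9505963   39.00004346] [585.54940978 147.95304257  45.90751115] ((569.9797973632812, 132.0390625), 16.240184783935547)
cheeks [[492.21233456  18.05356406  43.        ]
 [504.87403617 187.23827467  43.        ]]
```

Call:
jog_arm --rows '[[[-20,-14,0],[0,0,0.01]],[[-50,-34,10],[0,0,0.01]],[[-72.8,-48.9,30],[0,0,0.01]],[[-72.8,-48.9,60],[0,0,0.01]],[[-72.8,-48.9,90],[0,0,0.01]],[[-72.8,-48.9,112],[0,0,0.01]],[[-72.8,-48.9,122],[0,0,0.01]],[[-72.8,-48.9,124],[0,0,0.01]],[[-72.8,-48.9,124],[0,0,0.01]]]'

```text
time: 6.85
tool_pos: [562.0, -0.3, 91.1]
tcp_rot: [180.0, 0.0, 86.4]
ft_force: [0.0, -0.8, -2.0]
finger_gap: 20.3
grip_force: 98.2
```

```bash
python3 -c "
from h import *
s=r.sense(); print(s['tool_pos'],s['tcp_rot'],s['ft_force'])
o=snap('side'); t=snap('top')
T=np.r_[s['tool_pos']]; Rm=R.from_euler('xyz',s['tcp_rot'],degrees=True).as_matrix()
tip=T+Rm@[132.3,.6,24]; print('tip',tip)
pr=project(o,[tip,[570.1,132,40]]);pt=project(t,[tip,[570.1,132,40]]); print(pr,pt)
def cr(i,c,w,h,k): x,y=int(c[0]-w/2),int(c[1]-h/2); print('origin',x,y); return cv2.resize(i[y:y+h,x:x+w],None,fx=k,fy=k,interpolation=cv2.INTER_CUBIC)
cv2.imwrite('pics/c2.png',np.hstack([cr(o['im'],pr[1],60,80,6),cr(t['im'],pt[1],60,80,6)]))
"
```

```text
[ 5.62046752e+02 -2.80807633e-01  9.10871707e+01] [1.79956001e+02 1.21965516e-03 8.64437323e+01] [ 0.02705246 -0.83298061 -1.957874  ]
tip [570.87036056 131.72556038  67.08482225]
[[366.74684336 202.5023713 ]
 [365.97356521 209.98926443]] [[234.64695764 227.78599606]
 [236.16800355 229.057842  ]]
origin 335 169
origin 206 189
```

View pics/c2.png

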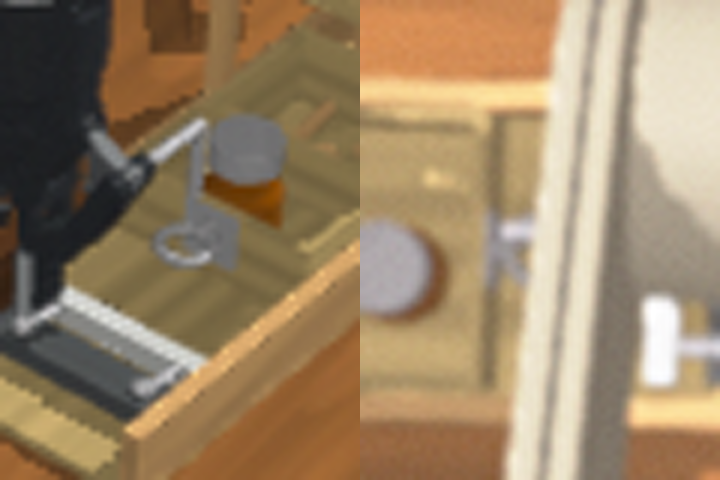

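Side crop: the ring is at (365.8,209.8), as predicted. The tip is at about (367.3,203.2), within 1 px of the prediction, so it is above the hole. I'll lower it carefully.

Call:
jog_arm --rows '[[[0,-0.7,8],[0,0,0]],[[0,-0.7,16],[0,0,0]],[[0,-0.7,20],[0,0,0]],[[0,-0.7,22],[0,0,0]],[[0,-0.7,24],[0,0,0]],[[0,-0.7,25],[0,0,0]],[[0,-0.7,26],[0,0,0]],[[0,-0.7,26.5],[0,0,0]]]'

```text
time: 7.75
tool_pos: [561.0, -0.1, 63.9]
tcp_rot: [180.0, -0.0, 86.4]
ft_force: [0.4, 0.5, -0.8]
finger_gap: 20.5
grip_force: 98.2
```

Call:
jog_arm --rows '[[[0,0,1],[0,0,0]],[[0,0,2],[0,0,0]],[[0,0,3],[0,0,0]],[[0,0,3],[0,0,0]]]'

```text
time: 8.15
tool_pos: [560.7, -0.0, 60.6]
tcp_rot: [-180.0, -0.0, 86.4]
ft_force: [-0.2, 0.3, -1.9]
finger_gap: 20.6
grip_force: 98.2
```

Call:
jog_arm --rows '[[[0,0,2],[0,0,0]],[[0,0,4],[0,0,0]],[[0,0,6],[0,0,0]],[[0,0,7.5],[0,0,0]],[[0,0,7.5],[0,0,0]]]'

```text
time: 8.65
tool_pos: [560.6, -0.0, 52.9]
tcp_rot: [-180.0, -0.0, 86.4]
ft_force: [-0.5, -0.1, -1.7]
finger_gap: 20.8
grip_force: 98.2
```

```bash
python3 -c "
from h import *
s=r.sense(); print(s['tool_pos'],s['tcp_rot'],s['ft_force'])
o=snap('side')
cv2.imwrite('pics/c3.png',cv2.resize(o['im'][169:249,325:405],None,fx=7,fy=7,interpolation=cv2.INTER_CUBIC))
"
```

```text
[ 5.60605693e+02 -9.29533112e-03  5.28922414e+01] [-1.79964944e+02 -9.25387951e-04  8.64480253e+01] [-0.54885284 -0.08507745 -1.71260193]
```

View pics/c3.png

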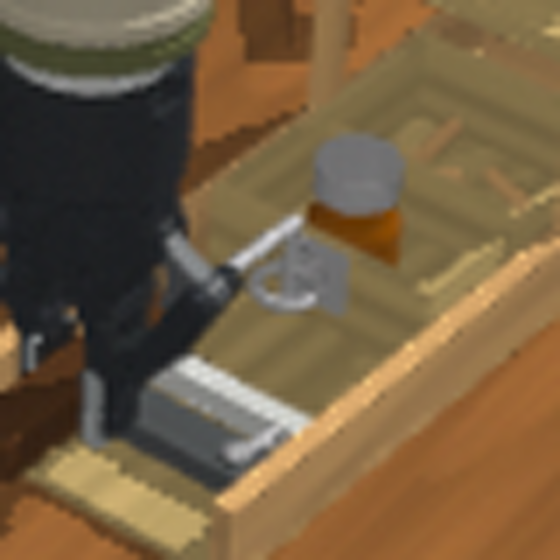

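The tip is inside the ring at (297,285). Now I'll pull gently.

Call:
jog_arm --rows '[[[-0.5,0,0],[0,0,0]],[[-1.5,0,0],[0,0,0]],[[-2.5,0,0],[0,0,0]],[[-3.5,0,0],[0,0,0]],[[-4.5,0,0],[0,0,0]],[[-5.5,0,0],[0,0,0]],[[-6.5,0,0],[0,0,0]],[[-7.5,0,0],[0,0,0]],[[-8.5,0,0],[0,0,0]],[[-9.5,0,0],[0,0,0]]]'

```text
time: 9.7
tool_pos: [560.2, -9.1, 53.2]
tcp_rot: [-180.0, -0.0, 86.4]
ft_force: [0.4, 3.8, -2.4]
finger_gap: 20.8
grip_force: 98.2
```

Call:
jog_arm --rows '[[[-1.2,0,0],[0,0,0]],[[-2.5,0,0],[0,0,0]],[[-4,0,0],[0,0,0]],[[-6,0,0],[0,0,0]],[[-8,0,0],[0,0,0]],[[-10,0,0],[0,0,0]],[[-12,0,0],[0,0,0]],[[-14,0,0],[0,0,0]],[[-16,0,0],[0,0,0]],[[-18,0,0],[0,0,0]]]'

```text
time: 10.7
tool_pos: [559.1, -27.7, 53.3]
tcp_rot: [-180.0, -0.0, 86.4]
ft_force: [-0.2, 2.9, -2.4]
finger_gap: 20.3
grip_force: 98.2
```

Call:
jog_arm --rows '[[[-2,0,0],[0,0,0]],[[-4.5,0,0],[0,0,0]],[[-7.5,0,0],[0,0,0]],[[-10.5,0,0],[0,0,0]],[[-13.5,0,0],[0,0,0]],[[-16.5,0,0],[0,0,0]],[[-19.5,0,0],[0,0,0]],[[-22,0,0],[0,0,0]],[[-24,0,0],[0,0,0]],[[-25.5,0,0],[0,0,0]]]'

```text
time: 11.7
tool_pos: [557.6, -53.1, 53.3]
tcp_rot: [-180.0, -0.0, 86.4]
ft_force: [0.1, 3.0, -2.7]
finger_gap: 20.4
grip_force: 98.2
```

```bash
python3 -c "
from h import *
s=r.sense(); print(s['tool_pos'],s['ft_force'])
o=snap('wrist'); i=cv2.resize(o['im'][0:300],(800,375)); 
t=snap('side'); j=cv2.resize(t['im'][175:275,300:400],(220,220),interpolation=cv2.INTER_CUBIC)
im=np.zeros((600,800,3),np.uint8); im[:375]=i; im[378:598,:220]=j
cv2.imwrite('pics/w4.png',im)"
```

```text
[557.55661281 -53.13664159  53.28041963] [ 0.14761022  3.03191385 -2.67354559]
```

View pics/w4.png

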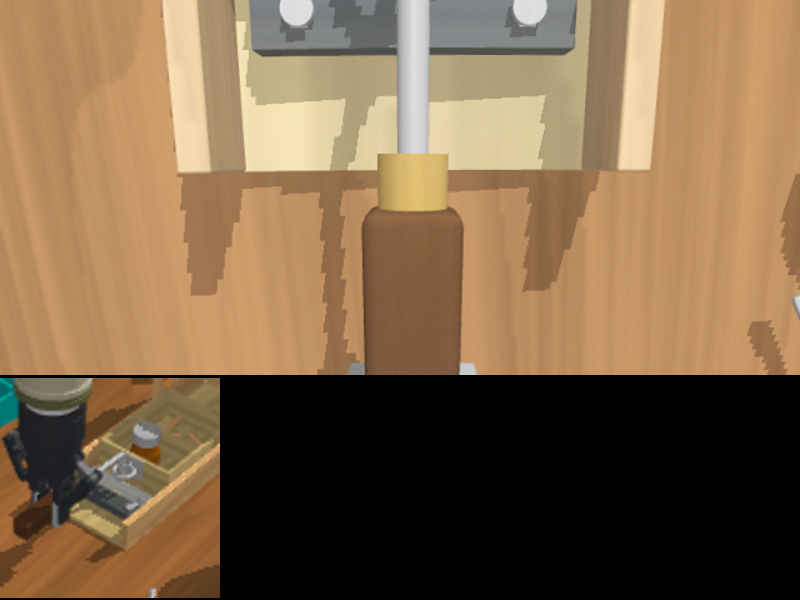

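The side inset shows the tray following with the jar standing, and the wrist view shows the hook centred in the bay. I'll go on slowly to contact.

Call:
jog_arm --rows '[[[-1,0,0],[0,0,0]],[[-2,0,0],[0,0,0]],[[-3,0,0],[0,0,0]],[[-4,0,0],[0,0,0]],[[-5,0,0],[0,0,0]],[[-6,0,0],[0,0,0]],[[-7,0,0],[0,0,0]],[[-8,0,0],[0,0,0]],[[-8.5,0,0],[0,0,0]]]'

```text
time: 12.7
tool_pos: [557.0, -61.5, 53.3]
tcp_rot: [-180.0, 0.0, 86.4]
ft_force: [0.6, 2.4, -2.3]
finger_gap: 20.3
grip_force: 98.2
```

Call:
jog_arm --rows '[[[-0.5,0,0],[0,0,0]],[[-1,0,0],[0,0,0]],[[-1.5,0,0],[0,0,0]],[[-2,0,0],[0,0,0]]]'

```text
time: 13.1
tool_pos: [556.9, -63.4, 53.3]
tcp_rot: [-180.0, -0.0, 86.4]
ft_force: [0.2, 2.8, -2.8]
finger_gap: 20.8
grip_force: 98.2
```

Call:
jog_arm --rows '[[[-0.5,0,0],[0,0,0]],[[-1,0,0],[0,0,0]],[[-1.5,0,0],[0,0,0]],[[-1.5,0,0],[0,0,0]]]'

```text
time: 13.5
tool_pos: [556.9, -65.0, 53.3]
tcp_rot: [180.0, 0.0, 86.4]
ft_force: [-0.1, 2.8, -1.0]
finger_gap: 20.8
grip_force: 98.2
```

Call:
jog_arm --rows '[[[-0.5,0,0],[0,0,0]],[[-1,0,0],[0,0,0]],[[-1,0,0],[0,0,0]]]'

```text
time: 13.8
tool_pos: [556.8, -66.0, 53.3]
tcp_rot: [180.0, 0.0, 86.4]
ft_force: [0.5, 2.8, -2.7]
finger_gap: 20.6
grip_force: 98.2
```

Call:
jog_arm --rows '[[[-0.5,0,0],[0,0,0]],[[-1,0,0],[0,0,0]],[[-1,0,0],[0,0,0]]]'

```text
time: 14.1
tool_pos: [556.7, -67.0, 53.3]
tcp_rot: [180.0, 0.0, 86.4]
ft_force: [-0.3, 3.2, -1.8]
finger_gap: 20.8
grip_force: 98.2
```

Call:
jog_arm --rows '[[[-0.5,0,0],[0,0,0]],[[-1,0,0],[0,0,0]],[[-1,0,0],[0,0,0]]]'

```text
time: 14.4
tool_pos: [556.6, -68.0, 53.3]
tcp_rot: [-180.0, 0.0, 86.4]
ft_force: [0.6, 3.3, -1.2]
finger_gap: 20.5
grip_force: 98.2
```

Call:
jog_arm --rows '[[[-0.5,0,0],[0,0,0]],[[-1,0,0],[0,0,0]],[[-1,0,0],[0,0,0]]]'

```text
time: 14.7
tool_pos: [556.6, -69.0, 53.3]
tcp_rot: [-180.0, 0.0, 86.4]
ft_force: [1.2, 2.6, -2.5]
finger_gap: 20.4
grip_force: 98.2
```

Call:
jog_arm --rows '[[[-0.5,0,0],[0,0,0]],[[-1,0,0],[0,0,0]],[[-1,0,0],[0,0,0]]]'

```text
time: 15.0
tool_pos: [556.5, -70.0, 53.3]
tcp_rot: [-180.0, 0.0, 86.4]
ft_force: [0.7, 2.8, -2.1]
finger_gap: 20.5
grip_force: 98.2
```

Call:
jog_arm --rows '[[[-0.5,0,0],[0,0,0]],[[-1,0,0],[0,0,0]],[[-1,0,0],[0,0,0]]]'

```text
time: 15.3
tool_pos: [556.5, -70.8, 53.3]
tcp_rot: [-180.0, -0.0, 86.4]
ft_force: [0.2, 4.7, -1.7]
finger_gap: 20.1
grip_force: 98.2
```

Call:
jog_arm --rows '[[[-0.5,0,0],[0,0,0]],[[-1,0,0],[0,0,0]],[[-1,0,0],[0,0,0]]]'

```text
time: 15.6
tool_pos: [556.4, -71.4, 53.2]
tcp_rot: [-180.0, -0.0, 86.4]
ft_force: [1.4, 6.6, -2.5]
finger_gap: 20.4
grip_force: 98.0
```

Call:
jog_arm --rows '[[[-0.5,0,0],[0,0,0]],[[-1,0,0],[0,0,0]],[[-1,0,0],[0,0,0]]]'

```text
time: 15.9
tool_pos: [556.3, -71.9, 53.1]
tcp_rot: [-180.0, -0.1, 86.5]
ft_force: [0.5, 8.2, -3.5]
finger_gap: 20.4
grip_force: 98.0
```

Call:
jog_arm --rows '[[[-0.5,0,0],[0,0,0]],[[-1,0,0],[0,0,0]],[[-1,0,0],[0,0,0]]]'

```text
time: 16.2
tool_pos: [556.2, -72.5, 53.0]
tcp_rot: [-180.0, -0.1, 86.5]
ft_force: [2.3, 10.5, -3.8]
finger_gap: 20.4
grip_force: 97.9
```

Call:
jog_arm --rows '[[[-0.5,0,0],[0,0,0]],[[-1,0,0],[0,0,0]],[[-1,0,0],[0,0,0]],[[-1,0,0],[0,0,0]],[[-1,0,0],[0,0,0]],[[-1,0,0],[0,0,0]]]'

```text
time: 16.8
tool_pos: [556.2, -73.0, 52.9]
tcp_rot: [-180.0, -0.2, 86.5]
ft_force: [2.8, 12.5, -4.4]
finger_gap: 20.5
grip_force: 97.8
```

Call:
jog_arm --rows '[[[-0.2,0,0],[0,0,0]],[[-0.2,0,0],[0,0,0]],[[-0.2,0,0],[0,0,0]],[[-0.2,0,0],[0,0,0]],[[-0.2,0,0],[0,0,0]]]'

```text
time: 17.3
tool_pos: [556.1, -73.0, 52.8]
tcp_rot: [-180.0, -0.2, 86.5]
ft_force: [2.3, 13.9, -4.0]
finger_gap: 20.6
grip_force: 97.8
```

Call:
jog_arm --rows '[[[1,0,0],[0,0,0]],[[2,0,0],[0,0,0]],[[3,0,0],[0,0,0]],[[4,0,0],[0,0,0]],[[5,0,0],[0,0,0]],[[6,0,0],[0,0,0]],[[7,0,0],[0,0,0]],[[8,0,0],[0,0,0]],[[8,0,0],[0,0,0]]]'

```text
time: 18.2
tool_pos: [556.8, -67.2, 53.4]
tcp_rot: [180.0, 0.0, 86.4]
ft_force: [0.0, 0.5, -1.2]
finger_gap: 20.4
grip_force: 98.2
```

Call:
jog_arm --rows '[[[1,0,0],[0,0,0]],[[2,0,0],[0,0,0]],[[2,0,-1],[0,0,0]],[[2,0,-3],[0,0,0]],[[2,0,-5],[0,0,0]],[[2,0,-7],[0,0,0]]]'

```text
time: 18.8
tool_pos: [556.9, -65.2, 60.6]
tcp_rot: [180.0, 0.0, 86.4]
ft_force: [0.4, 0.2, -1.6]
finger_gap: 20.5
grip_force: 98.2
```

Call:
jog_arm --rows '[[[0,0,-2],[0,0,0]],[[0,0,-5],[0,0,0]],[[0,0,-8],[0,0,0]],[[0,0,-12],[0,0,0]],[[0,0,-18],[0,0,0]],[[0,0,-30],[0,0,0]],[[0,0,-50],[0,0,0]],[[0,0,-70],[0,0,0]],[[0,0,-80],[0,0,0]],[[0,0,-84],[0,0,0]]]'

```text
time: 19.8
tool_pos: [557.9, -65.3, 146.4]
tcp_rot: [179.8, 0.0, 86.5]
ft_force: [-0.1, 0.8, -0.9]
finger_gap: 20.6
grip_force: 98.2
```

```bash
python3 -c "
from h import *
s=r.sense(); print(s['tool_pos'],s['tcp_rot'],s['ft_force'],s['time'])
o=snap('side')
tip=s['tool_pos']+R.from_euler('xyz',s['tcp_rot'],degrees=True).as_matrix()@[132.3,.6,24]; print(project(o,[tip]))
cv2.imwrite('pics/c4.png',cv2.resize(o['im'][155:255,300:420],None,fx=5.5,fy=5.5,interpolation=cv2.INTER_CUBIC))
"
```

```text
[557.85995881 -65.32138609 146.3780078 ] [1.79829956e+02 2.52195713e-02 8.64502782e+01] [-0.1464332   0.79590963 -0.92208585] 19.8
[[353.14421309 197.16077554]]
```

View pics/c4.png

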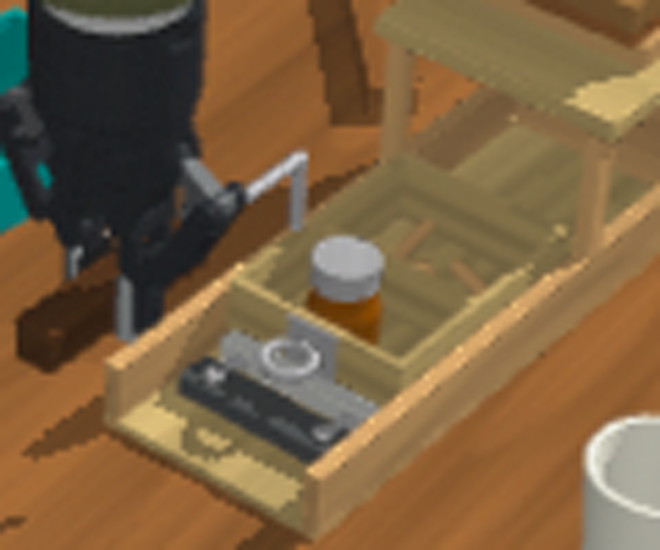

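The tray is against the stop bar (ring at (290,358), bar directly in front of the tray) with the jar upright and the hook clear. Now back to the rest.

Call:
jog_arm --rows '[[[-10,1,0],[0,0,-0.01]],[[-32,4,0],[0,0,-0.03]],[[-65,8,0],[0,0,-0.05]],[[-103,12,0],[0,0,-0.07]],[[-141,16,0],[0,0,-0.09]],[[-179,20,0],[0,0,-0.11]],[[-216,25,0],[0,0,-0.13]],[[-248,29,0],[0,0,-0.149]],[[-268,32.3,0],[0,0,-0.149]],[[-276.8,32.3,0],[0,0,-0.149]]]'

```text
time: 20.85
tool_pos: [570.6, -345.7, 142.4]
tcp_rot: [-179.9, -0.1, 94.9]
ft_force: [-0.5, 0.3, -1.4]
finger_gap: 20.5
grip_force: 98.2
```

Call:
jog_arm --rows '[[[0,0,4],[0,0,0]],[[0,0,10],[0,0,0]],[[0,0,12],[0,0,0]],[[0,0,12],[0,0,0]],[[0,0,12],[0,0,0]]]'

```text
time: 21.35
tool_pos: [572.1, -342.5, 132.3]
tcp_rot: [-180.0, -0.0, 95.0]
ft_force: [0.2, -0.2, -0.6]
finger_gap: 20.5
grip_force: 98.2
```

```bash
python3 -c "
from h import *
s=r.sense(); print(s['tool_pos'],s['tcp_rot'],s['ft_force'],s['joint_pos'].round(1))
a=load('wrist'); o=snap('wrist')
b=cv2.imread('pics/w2.png')
g=lambda i:cv2.cvtColor(i,cv2.COLOR_BGR2GRAY).astype(np.float32)
# rest/bench drift vs the lift-off picture, then the handle's
for n,(x,y,w,h) in dict(mallet=(440,190,150,130),handle=(285,115,90,80)).items():
    print(n,cv2.phaseCorrelate(g(b[y:y+h,x:x+w]),g(o['im'][y:y+h,x:x+w]),cv2.createHanningWindow((w,h),cv2.CV_32F)))
"
```

```text
[ 572.1005095  -342.53113981  132.33193398] [-1.79996859e+02 -7.76841756e-03  9.50483794e+01] [ 0.20937029 -0.24701851 -0.57111031] [-35.3  21.1  79.8   0.   79.1 -40.4]
mallet ((0.3962415691616741, 1.8963163389645246), 1.0797355688589592)
handle ((-0.1398185120286186, 0.2232041465406951), 1.0278811139530606)
```

The handle hasn't moved in the grip. Next: shift 1 mm back, then lower.

Call:
jog_arm --rows '[[[-1,0.3,8],[0,0,0]],[[-1,0.3,24],[0,0,0]],[[-1,0.3,44],[0,0,0]],[[-1,0.3,60],[0,0,0]],[[-1,0.3,72],[0,0,0]],[[-1,0.3,79],[0,0,0]],[[-1,0.3,83],[0,0,0]],[[-1,0.3,85],[0,0,0]],[[-1,0.3,85.5],[0,0,0]],[[-1,0.3,85.5],[0,0,0]]]'

```text
time: 22.4
tool_pos: [572.8, -344.7, 47.6]
tcp_rot: [179.9, 0.0, 95.0]
ft_force: [0.4, -0.2, -1.1]
finger_gap: 20.7
grip_force: 98.2
```

Call:
jog_arm --rows '[[[0,0,0.5],[0,0,0]],[[0,0,1],[0,0,0]],[[0,0,1.5],[0,0,0]],[[0,0,1.5],[0,0,0]]]'

```text
time: 22.8
tool_pos: [572.3, -344.3, 45.3]
tcp_rot: [-180.0, -0.0, 95.0]
ft_force: [0.4, -0.2, -0.9]
finger_gap: 20.6
grip_force: 98.2
```

Call:
jog_arm --rows '[[[0.5,0.3,0.5],[0,0,0]],[[0.5,0.3,1],[0,0,0]],[[0.5,0.3,1.3],[0,0,0]],[[0.5,0.3,1.3],[0,0,0]]]'

```text
time: 23.2
tool_pos: [572.6, -343.8, 44.1]
tcp_rot: [180.0, 0.0, 95.0]
ft_force: [0.3, 0.5, -1.3]
finger_gap: 20.4
grip_force: 98.4
```

Call:
jog_arm --rows '[[[0,0,0.3],[0,0,0]],[[0,0,0.6],[0,0,0]],[[0,0,0.6],[0,0,0]]]'

```text
time: 23.5
tool_pos: [572.7, -343.9, 44.0]
tcp_rot: [180.0, 0.0, 95.0]
ft_force: [-3.2, 2.3, 5.4]
finger_gap: 20.3
grip_force: 99.0
```

Call:
jog_arm --rows '[[[0,0,0.3],[0,0,0]],[[0,0,0.5],[0,0,0]],[[0,0,0.5],[0,0,0]]]'

```text
time: 23.8
tool_pos: [572.7, -343.9, 44.0]
tcp_rot: [180.0, 0.0, 95.0]
ft_force: [-4.5, 4.7, 8.7]
finger_gap: 20.4
grip_force: 99.4
```

Seated at the same height as before. Release and retreat.

Call:
jog_arm --rows '[[[0,0,0],[0,0,0]],[[0,0,0],[0,0,0]],[[0,0,0],[0,0,0]],[[0,0,0],[0,0,0]],[[0,0,0],[0,0,0]],[[0,0,0],[0,0,0]],[[0,0,0],[0,0,0]]]' --grip 80

```text
time: 24.5
tool_pos: [572.5, -343.8, 42.8]
tcp_rot: [-180.0, -0.0, 95.0]
ft_force: [1.1, 0.1, -0.1]
finger_gap: 79.8
grip_force: 0.0
```

Call:
jog_arm --rows '[[[0,0,-5],[0,0,0]],[[0,0,-15],[0,0,0]],[[0,0,-30],[0,0,0]],[[0,0,-55],[0,0,0]],[[0,0,-85],[0,0,0]],[[0,0,-115],[0,0,0]],[[0,0,-145],[0,0,0]],[[0,0,-165],[0,0,0]],[[0,0,-177],[0,0,0]],[[0,0,-180],[0,0,0]]]'

```text
time: 25.5
tool_pos: [573.4, -344.5, 226.0]
tcp_rot: [179.8, 0.2, 95.0]
ft_force: [1.0, -0.2, -0.1]
finger_gap: 80.1
grip_force: 0.0
```

Call:
jog_arm --rows '[[[0,-20,0],[0,0,0]],[[0,-47,0],[0,0,0]],[[0,-47,0],[0,0,0]],[[0,-47,0],[0,0,0]]]'

```text
time: 25.9
tool_pos: [525.2, -347.7, 222.0]
tcp_rot: [-179.9, -0.1, 94.9]
ft_force: [0.6, 0.7, -0.4]
finger_gap: 80.1
grip_force: 0.0
```

```bash
python3 -c "
from h import *
s=r.sense(); print(s['tool_pos'],s['ft_force'],s['time'])
o=snap('wrist'); t=snap('side'); q=snap('top')
im=np.zeros((600,800,3),np.uint8); im[:300,:400]=cv2.resize(o['im'],(400,300)); im[:300,400:]=cv2.resize(t['im'][150:300,220:420],(400,300),interpolation=cv2.INTER_CUBIC)
im[300:,:]=cv2.resize(q['im'][150:300,110:510],(800,300),interpolation=cv2.INTER_CUBIC)
cv2.imwrite('pics/final.png',im)
uv,p=cloud(o); m=(abs(uv[:,0]-398)<60)&(uv[:,1]>100)&(uv[:,1]<310)&(p[:,2]>70)&(p[:,2]<90); k=p[m]; print(k.mean(0),cv2.minAreaRect(k[:,:2].astype(np.float32)),np.median(k[:,2]), np.polyfit(k[:,1],k[:,2],1))
"
```

```text
[ 525.16272287 -347.71711812  221.9518766 ] [ 0.61425381  0.67682226 -0.40107432] 25.9
[ 572.45756245 -340.93024392   73.79150631] ((572.7319946289062, -338.323974609375), (22.359668731689453, 120.39958953857422), 4.815647125244141) 73.92709396939509 [-3.34208778e-03  7.26520875e+01]
```

View pics/final.png

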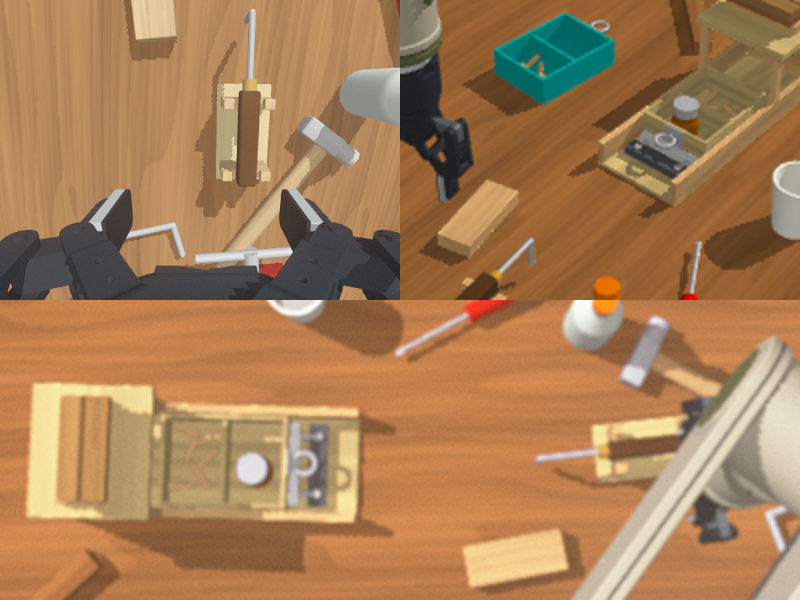

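The final picture shows the hook level in its rest, within 1 mm of where it lay. The tray is at the stop bar, the jar is standing, and the other things in view look unmoved. Handing in.

```bash
python3 -c "
from h import *
print(r.hand_in())"
```

```text
the job is handed in; nothing more can be done
None
```

The job is handed in: the tray sits at the stop after about 1 s pressing the bar with an estimated 10–11 N (peak pull read 13.9 N), the jar is standing, and the hook lies back in its rest within 1 mm of where it was. It took about 26 s, and the judge's verdict was not shown.

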